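# Dye bottle from the hooded rest

## Task

Swing the clear dust hood up by its bar and leave it resting open, then take the taller of the two amber dye bottles out of its slanted cradle and stand it upright in the middle of the round cork coaster, and let go. The glass is thin: hold it only lightly (it cracks if gripped with more than about 15 N) and neither drop it nor knock it. Leave the shorter bottle in its cradle and everything else on the bench where it is.

Things in the scene. Friction and masses are not known exactly. Their poses are not given: they have to be found in the camera images.
- hood (a joint): angle of the clear acrylic dust hood (open below, 200 mm deep from front to hinge, 260 mm wide, 120 mm high, 3 mm walls, 0.35 kg) that covers the bottle rest: 0 = shut, 1.7 rad = fully open, leaning back behind the rest on its stop. It is hinged along the rear lower edge. Below about 0.95 rad it falls shut by its own weight, beyond that it falls gently open; there is no spring and hardly any friction. Lifting it at the bar takes about 2 N.
- hood_handle (a point): middle of the hood's bar handle, a round steel bar 12 mm thick and 120 mm long, parallel to the hinge, held at both ends 42 mm in front of (to its centre) the hood's front wall and 20 mm below the hood's top, with a free gap of 36 mm between bar and wall. It turns with the hood; being round it can turn between the fingers. Shut, its axes are the tray's (x from the robot's side to the rear, y along the bar, z up).
- hood_hinge (a point): middle of the hinge line, 30.5 mm above the table at the rear lower edge of the hood; the hinge axis is its y axis; opening turns the bar up and to the rear (+x). Shut, the bar lies 242 mm in front of (-x) and 100 mm above this point.
- tray: fixed plywood tray of the bottle rest, 200 x 260 mm, rim 30 mm high; origin at the centre of its underside on the table, x towards the hinge (rear), z up. It carries two equal slanted wooden cradles side by side, at y = +57.5 and -57.5 mm; a bottle's foot centre lies at x = 45, z = 34 mm. Each cradle has a foot plate, a plate under the bottle's lower side up to 50 mm from its foot, and low cheeks beside the lowest 22 mm of the bottle. Either bottle may be in either cradle.
- tall_bottle_centre (a point): the taller amber bottle, black cap, 105 mm long, 42 mm diameter (straight sides up to 72 mm, cap 28 mm), about 0.14 kg. Thin glass: grip at most 15 N (per finger), press or strike it on nothing over 20 N, no fall over 10 mm. This point is on its axis half-way up, 52.5 mm from its foot; z from foot to cap. It starts leaning 28 degrees from vertical, cap towards the robot (tray's -x).
- short_bottle_centre (a point): the shorter amber bottle, 75 mm long, same diameter, lying alike in the other cradle; stays there. This point is on its axis, 37.5 mm from its foot.
- coaster_top (a point): centre of the top face of the fixed round cork coaster, 80 mm diameter, 6 mm thick, lying on the bench to the left or right of the tray.
- bench_block: fixed steel bench block 80 x 80 x 22 mm on the other side of the tray; leave alone. Origin at the centre of its underside.
- spool: wooden thread spool, 34 mm diameter, 40 mm high, standing right of the tray; bystander. Origin under its centre.
- cream_tin: low round tin, left of the tray, 68 mm diameter, 40 mm high; bystander. Origin under its centre.
- mallet: hammer 240 mm long lying flat, right of the tray; bystander.
- glue_brush: brush 160 mm long lying flat, left of the tray; bystander.
- buckle_ring: flat brass ring, 44 mm diameter, 6 mm thick, lying right of the tray; bystander.
Not all that is in view belongs to the job. Of the things shaped like the part that bears coaster_top, the cork one is meant.

How it is judged:
On the way, in this order (a step that is already met when the one before it is completed fails the run):
1. the hood rests open (value of joint hood above 1.5 rad), for 0.2 s.
2. the taller bottle is out of the cradles (distance between tall_bottle_centre and tray above 0.18 m), for 0.1 s.
At the end, for the whole second after the job is handed in: the hood rests open (beyond 1.5 rad), the taller bottle stands upright (within 0.06 rad) and still on the coaster, its axis within 18 mm of the coaster's centre, and the shorter bottle is still in its cradle (within 15 mm) (value of joint hood above 1.5 rad and horizontal distance between tall_bottle_centre and coaster_top below 0.018 m and z of tall_bottle_centre in the frame of coaster_top between 0.049 and 0.056 m and angle between tall_bottle_centre's own z axis and vertical below 0.06 rad and linear speed of tall_bottle below 0.02 m/s and distance of short_bottle_centre from where it was at the start of the episode below 0.015 m); the robot touches nothing.
It fails at once if the taller bottle dropped (faster than 0.5 m/s out of the fingers, a fall of about 13 mm) (contact force between tall_bottle and the fingers below 0.01 N and linear speed of tall_bottle above 0.5 m/s).
It fails at once if the taller bottle gripped with more than 15 N per finger (summed over both: 30 N) (contact force between tall_bottle and the fingers above 30 N).
It fails at once if the taller bottle struck or pressed against something with more than 20 N (contact force between tall_bottle and tray above 20 N or contact force between tall_bottle and coaster above 20 N or contact force between tall_bottle and table above 20 N or contact force between tall_bottle and short_bottle above 20 N or contact force between tall_bottle and bench_block above 20 N or contact force between tall_bottle and the arm above 20 N).
It fails at once if the shorter bottle taken out of its cradle (distance of short_bottle_centre from where it was at the start of the episode above 0.03 m).
It fails at once if a bystander pushed more than 30 mm (distance of any of spool, cream_tin, mallet, glue_brush, buckle_ring from where it was at the start of the episode above 0.03 m).
It also fails if it takes over 64 s, if anything falls off the work surface, if the arm or the gripper's body presses on something with over 40 N, if the wrist force passes 120 N, or if a joint passes its speed limit or range.

## Robot

A 6-joint arm with a two-finger parallel gripper is mounted at the origin on the work surface. World frame = base frame: x ahead of the robot, y to its left, z up, the work surface at z = 0. Lengths are in m, angles in rad, forces in N, time in s.
With the tool pointing down it reaches from about 0.35 to 0.85 m from the base axis. Payload 8.1 kg.
Tool frame: the origin (TCP) lies at the very end of the fingers, on their centre line; the grasp point (between the pads) lies robot.tcp_to_grasp behind it (robot.tcp_to_grasp is the distance from the TCP to the grasp point, in m); z points along the fingers, y is the line along which they close (so a half turn about z gives the same grasp; the last joint's range is limited). The gripper opens to 93 mm and grips with 3 to 60 N. Pads are 15 mm wide; open, the fingers measure 128 mm over their backs; the gripper's body (75 mm by 188 mm) begins 65 mm behind the grasp point.
Start: joints at [-1.323, 0.13, 1.488, -0, 1.523, -0.085], TCP at [0.196, -0.567, 0.219] pointing down, gripper open.
Joint ranges: [-2.96, 2.96], [-0.89, 2.26], [0.02, 2.5], [-1.34, 4.48], [0, 2.73], [-2.66, 2.66]. Speed limits (rad/s): [2.39, 2.39, 2.79, 3.14, 3.14, 3.14].

## Interface

Orientations are given as a rotation vector (axis times angle).
In Python, from plant import robot gives the robot as it stands. The module is installed in compiled form; this text tells all that it offers.
- The arm moves only by the shell command python3 -m pendant 'ROWS' [FORCE]. ROWS is JSON, a list that holds one entry, the list of rows, each a list of 5 numbers: the opening, from 0 (shut) to 1 (fully open), then the shift along the tool's x, y, z in cm, then the turn about the tool's z in degrees. In form: [[[fingers, x, y, z, roll], ...]]. A call has 1 to 8 rows; each row shifts and turns the commanded pose from where the row before left it, along the tool's axes as they then stand; what a row does not reach is not made up. A row lasts 1/10 s, in which the tool goes at most 50 mm and 8.59 degrees, less where a joint would pass 70% of its speed; a pose out of reach is approached as far as the arm can. A call is refused whole if a number of a shift passes 5 or a number of a turn 8.59, either way. A call with a gripper value outside its range is refused whole. The fingers move at their own pace and stop on an object; FORCE is the grip in N (left out, the last holds). Time passes only in rows, so rows that do not move let the fingers close. It gives the time, the measured TCP pose, the force, the opening and the grip force at its end, in the units of the state.
- robot.read_state(): the state, without advancing time (a new reading comes with each control period).
- robot.read_camera(name): name is "side" or "top"; returns a dict with "img" (420x560x3 uint8, blue, green, red), "K" (3x3 intrinsics, pixels), "k1" (the pictures are not rectified: a ray, as slopes to the right and down, at radius r is drawn at 1 + k1 r^2 times it, then the intrinsics apply), "pose" (4x4, takes a point from camera to world coordinates). Camera axes: x right, y up, looking along -z (the intrinsics and any distortion apply to the point x, -y, -z); pixel columns grow to the right and rows downward; lengths in m; the calibration is good to about 2 mm. A picture is of the moment at which its call begins. There is no depth.
- robot.close_job(): hands the job in; it is judged then, once.
The state is a dict: "t": time; "q": joint angles; "dq": joint speeds; "joint_torque": joint torques, N m; "tool_pos": TCP position; "orientation": TCP orientation; "force": force on the tool from outside, world axes, zero at the start; "wrist_torque": the same for the moment, N m; "opening": finger opening in m; "gripper_force": force on a finger pad.
Only numpy, scipy, OpenCV 4.12 (cv2) and the standard library are available. Lean on these libraries where they do the work, as an engineer would, in place of code of your own. Each camera call takes 0.05 s, during which the arm holds its last target. There are 200 camera calls.

## Working session

There is one attempt and no reset: what is moved stays moved. The work goes in short steps, Python scripts to look and compute and a shell command to move; the robot and the scene stay as the last step left them, time stands still between calls to the robot, and variables do not carry over. Pictures are saved under pics/ and viewed, at most 10 in all, crops included, and the job is handed in when it is done.

```bash
mkdir -p pics; cat > h.py <<'E'
import numpy as np, cv2
from plant import robot
from scipy.spatial.transform import Rotation as R
def snap(name,fn):
    c=robot.read_camera(name); cv2.imwrite('pics/'+fn,c['img']); np.savez('pics/'+fn+'.npz',K=c['K'],k1=c['k1'],pose=c['pose'],img=c['img']); return c
def ray(c,u,v):
    K=np.array(c['K']);k1=float(c['k1']); P=np.array(c['pose'])
    d=np.array([(u-K[0,2])/K[0,0],(v-K[1,2])/K[1,1]]); s=d.copy()
    for _ in range(20): s=d/(1+k1*(s@s))
    return P[:3,3],P[:3,:3]@np.array([s[0],-s[1],-1.])
def atz(c,u,v,z):
    o,d=ray(c,u,v); return o+d*(z-o[2])/d[2]
def proj(c,p):
    P=np.array(c['pose']);K=np.array(c['K']);q=P[:3,:3].T@(np.array(p)-P[:3,3])
    s=np.array([q[0],-q[1]])/-q[2]; s=s*(1+float(c['k1'])*(s@s)); return K[0,0]*s[0]+K[0,2],K[1,1]*s[1]+K[1,2]
def tri(c1,p1,c2,p2):
    o1,d1=ray(c1,*p1);o2,d2=ray(c2,*p2)
    t=np.linalg.lstsq(np.c_[d1,-d2],o2-o1,rcond=None)[0]; a=o1+t[0]*d1;b=o2+t[1]*d2
    return (a+b)/2,np.linalg.norm(a-b)
def load(fn): return dict(np.load('pics/'+fn+'.npz'))
E
python3 -c "
from h import *
for n in('top','side'):
    c=snap(n,n+'0.png');print(c['K'],c['k1'],c['pose'])
s=robot.read_state();print(s,robot.tcp_to_grasp)"
```

```text
[[388.82973903   0.         277.58824442]
 [  0.         388.82973903 208.43474432]
 [  0.           0.           1.        ]] -0.06575780937456159 [[ 3.85884933e-04  9.93299352e-01 -1.15569240e-01  4.21313231e-01]
 [-9.99989467e-01  9.11861718e-04  4.49834910e-03  1.38637792e-03]
 [ 4.57359041e-03  1.15566287e-01  9.93289241e-01  1.13014036e+00]
 [ 0.00000000e+00  0.00000000e+00  0.00000000e+00  1.00000000e+00]]
[[402.06431078   0.         273.90149201]
 [  0.         402.06431078 210.99636008]
 [  0.           0.           1.        ]] 0.028892780756349993 [[ 0.94460644  0.15787802 -0.28773808  0.24408519]
 [-0.32744205  0.51308417 -0.79342696 -0.81338477]
 [ 0.02236918  0.84369376  0.53635851  0.68403411]
 [ 0.          0.          0.          1.        ]]
{'t': 0.1, 'q': array([-1.32340822e+00,  1.31060812e-01,  1.48918481e+00, -3.05254937e-05,
        1.52300967e+00, -8.54045719e-02]), 'dq': array([ 0.0005715 , -0.00059218, -0.00124607, -0.00068532, -0.00055209,
        0.00023792]), 'joint_torque': array([ 1.03239487e-03, -5.61340284e+01, -4.93098342e+01,  7.70116900e-02,
        2.90112826e-02, -6.23576352e-05]), 'tool_pos': array([ 0.19588926, -0.56656843,  0.21769926]), 'orientation': array([-3.09656885e+00, -5.20068787e-01,  2.58891431e-04]), 'force': array([0.58387655, 0.05796241, 0.32519765]), 'wrist_torque': array([-0.05512417,  0.03766291,  0.05837529]), 'gripper_force': 0.0, 'opening': 0.09280487477369698} 0.0188
```

View pics/top0.png

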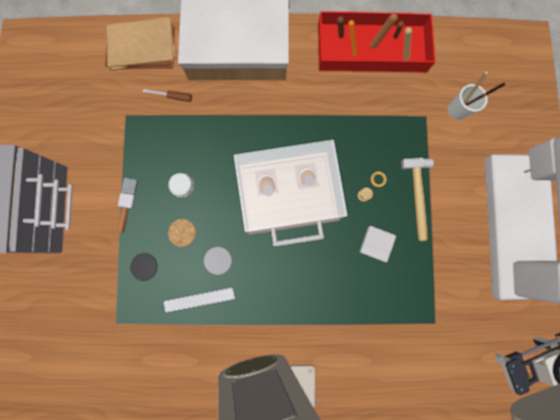

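View pics/side0.png

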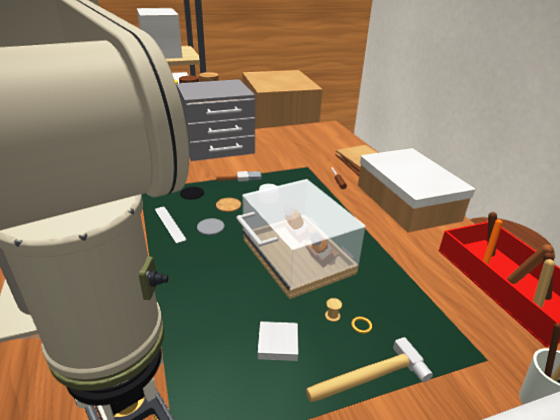

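Top view: the tray and hood are at about (290,187), with the bar at about (298,235). There are three disc candidates: cork brown (182,233), grey (218,261) and black (144,267). The brown speckled one fits "cork". The bottles sit at about (267,185) and (308,178). I'll confirm in an enlarged crop.

```bash
python3 -c "
from h import *
a=load('top0.png')['img'][130:290,125:355]; b=load('side0.png')['img'][170:300,185:375]
A=cv2.resize(a,(575,400),interpolation=cv2.INTER_CUBIC)
A=cv2.resize(a,None,fx=1.74*1,fy=1.74,interpolation=cv2.INTER_CUBIC)
B=cv2.resize(b,None,fx=4,fy=4,interpolation=cv2.INTER_CUBIC)[:, :]
A=cv2.resize(a[:, :],None,fx=3.4,fy=3.4,interpolation=cv2.INTER_CUBIC)
cv2.imwrite('pics/c1.png',A);cv2.imwrite('pics/c2.png',B);print(A.shape,B.shape)"
```

```text
(544, 782, 3) (520, 760, 3)
```

View pics/c1.png

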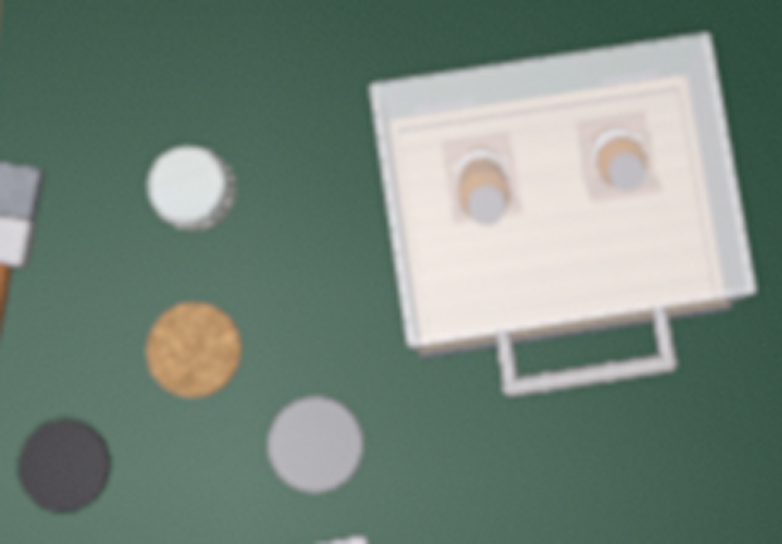

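View pics/c2.png

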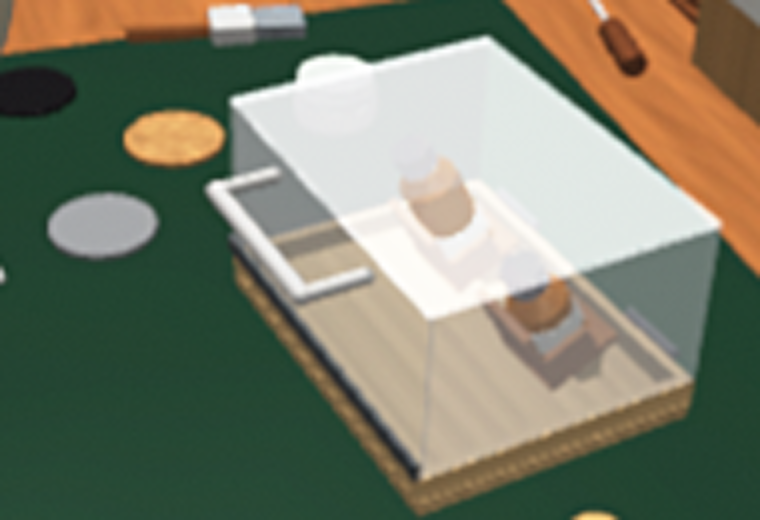

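The crops show that the brown speckled disc at (182,233) is the cork coaster. The left bottle (tray +y) is the taller one in both views, with its cap at top pixel (268,190).

```bash
cat > fit.py <<'E'
from h import *
from scipy.optimize import least_squares
t=load('top0.png');s=load('side0.png')
T=lambda u,v:(u/3.4+125-.35,v/3.4+130-.35)
S=lambda u,v:(u/4+185-.4,v/4+170-.4)
obs=[(t,T(372,84),(.1,.13,.1505)),(t,T(711,35),(.1,-.13,.1505)),(t,T(755,292),(-.1,-.13,.1505)),(t,T(410,346),(-.1,.13,.1505)),
(t,T(511,388),(-.142,.058,.1305)),(t,T(668,364),(-.142,-.058,.1305)),
(s,S(233,100),(-.1,.13,.1505)),(s,S(488,38),(.1,.13,.1505)),(s,S(719,227),(.1,-.13,.1505)),(s,S(430,318),(-.1,-.13,.1505)),
(s,S(213,189),(-.142,.058,.1305)),(s,S(300,291),(-.142,-.058,.1305))]
W=lambda p,q:np.array([p[0]+np.cos(p[2])*q[0]-np.sin(p[2])*q[1],p[1]+np.sin(p[2])*q[0]+np.cos(p[2])*q[1],q[2]])
r=least_squares(lambda p:np.concatenate([np.subtract(proj(c,W(p,q)),o) for c,o,q in obs]),[.5,0,0])
p=r.x;print('tray',p,np.degrees(p[2]));print(r.fun.reshape(-1,2).round(1))
print('bar',W(p,(-.142,0,.1305)),'hinge',W(p,(.1,0,.0305)))
print('bar ends top',atz(t,*T(511,388),.1305),atz(t,*T(668,364),.1305))
def bot(y,L): 
    a=np.radians(28); return W(p,(.045-np.sin(a)*L,y,.034+np.cos(a)*L))
print('tall c',bot(.0575,.0525),'cap pred top',proj(t,bot(.0575,.105)),T(487,204),'side',proj(s,bot(.0575,.105)),S(412,150))
print('short cap',proj(t,bot(-.0575,.075)),T(627,170),proj(s,bot(-.0575,.075)),S(520,262))
print('coaster',atz(t,*T(194,350),.006),atz(s,*S(175,138),.006),'grey',atz(t,*T(315,444),.006),'tin',atz(t,*T(187,187),.04))
for n,x in(('spool',(365,195)),('block',(378,244)),('ring',(379,180))):print(n,atz(t,*x,.02))
E
python3 fit.py
```

```text
tray [ 0.59609077 -0.0347228   0.15109528] 8.657121949799842
[[ 0.2  0.2]
 [-0.3  0.1]
 [-0.1  0.2]
 [-0.1 -0.3]
 [ 0.9 -0.2]
 [-0.6  0. ]
 [-0.6 -0.5]
 [ 0.2 -0.2]
 [ 0.6 -0.7]
 [-0.7 -0.5]
 [ 0.9  1. ]
 [-0.4  0.7]]
bar [ 0.4557086  -0.05609679  0.1305    ] hinge [ 0.69495145 -0.0196707   0.0305    ]
bar ends top [0.44646416 0.00359972 0.1305    ] [ 0.46454517 -0.11508564  0.1305    ]
tall c [0.60755667 0.0251856  0.08035475] cap pred top (np.float64(268.16279692649977), np.float64(191.2624665581012)) (267.88529411764705, 189.65) side (np.float64(286.9960782685953), np.float64(206.5614616631641)) (287.6, 207.1)
short cap (np.float64(309.8538620678413), np.float64(181.42057480017877)) (309.0617647058823, 179.65) (np.float64(314.35585873816115), np.float64(236.49346310260606)) (314.6, 235.1)
coaster [0.48135467 0.274207   0.006     ] [0.4812914  0.27176182 0.006     ] grey [0.40216551 0.16939489 0.006     ] tin [0.61619332 0.2758271  0.04      ]
spool [ 0.58992016 -0.25703129  0.02      ]
block [ 0.44828238 -0.29102038  0.02      ]
ring [ 0.63425052 -0.29942015  0.02      ]
```

The tray fit is within 1 px. Tray centre is (0.596,-0.035) with yaw 8.66°, the bar is at (0.456,-0.056,0.1305), and the bar length and bottle caps agree with the given sizes. Next I roll so the fingers close along tray x, then move above the bar.

```bash
python3 -m pendant '[[[0.33,0,0,0,-7.96],[0.33,0,0,0,-7.96],[0.33,0,0,0,-7.96],[0.33,0,0,0,-7.96],[0.33,0,0,0,-7.96],[0.33,0,0,0,-7.96],[0.33,0,0,0,-7.96],[0.33,0,0,0,-7.96]]]' 8
python3 -m pendant '[[[0.33,0,0,0,-7.96],[0.33,0,0,0,-7.96],[0.33,3.8,2.8,0,0],[0.33,3.8,2.8,0,0],[0.33,3.8,2.8,0,0],[0.33,3.8,2.8,0,0],[0.33,3.8,2.8,0,0],[0.33,3.8,2.8,0,0]]]'
cat > where.py <<'E'
# offset from the TCP to a target, in tool axes (cm), and heading of tool y
import sys
from h import *
s=robot.read_state();M=R.from_rotvec(s['orientation']).as_matrix()
print('t',s['t'],'tcp',s['tool_pos'].round(4),'yhead',np.degrees(np.arctan2(M[1,1],M[0,1])).round(2),'tilt',M[2].round(3),'F',s['force'].round(1),'op',round(s['opening'],4),'gf',round(s['gripper_force'],2),'q',s['q'].round(2))
if len(sys.argv)>3: print('to go cm',(M.T@(np.array(list(map(float,sys.argv[1:4])))-s['tool_pos'])*100).round(2))
E
python3 where.py .4557 -.0561 .112
```

```text
t: 0.9
tool_pos: [0.1959, -0.5667, 0.218]
orientation: [-2.351, -2.083, -0.001]
force: [0.8, 0.3, -0.2]
opening: 0.0338
gripper_force: 0.0
t: 1.7
tool_pos: [0.3281, -0.3145, 0.2183]
orientation: [-2.047, -2.382, -0.0]
force: [0.5, -0.4, 0.0]
opening: 0.0307
gripper_force: 0.0
t 1.7 tcp [ 0.3281 -0.3145  0.2183] yhead 8.64 tilt [ 0. -0. -1.] F [ 0.5 -0.4  0. ] op 0.0307 gf 0.0 q [-0.88 -0.27  1.87  0.    1.54 -1.03]
to go cm [23.62 16.5  10.63]
```

```bash
python3 -m pendant '[[[0.33,3.94,2.75,0,0],[0.33,3.94,2.75,0,0],[0.33,3.94,2.75,0,0],[0.33,3.94,2.75,0,0],[0.33,3.94,2.75,0,0],[0.33,3.94,2.75,0,0],[0.33,0,0,0,0],[0.33,0,0,2,0]]]'
python3 where.py .4557 -.0561 .112
python3 -c "
from h import *
a=snap('side','s1.png')['img'][120:320,150:400];b=snap('top','t1.png')['img'][150:290,220:380]
A=cv2.resize(a,(500,400));B=cv2.resize(b,(300,262));C=np.zeros((400,800,3),np.uint8);C[:,:500]=A;C[:262,500:]=B;cv2.imwrite('pics/m1.png',C)"
```

```text
t: 2.5
tool_pos: [0.457, -0.0567, 0.2007]
orientation: [2.04, 2.384, 0.003]
force: [0.5, -1.1, -0.0]
opening: 0.0307
gripper_force: 0.0
t 2.5 tcp [ 0.457  -0.0567  0.2007] yhead 8.89 tilt [-0.002  0.004 -1.   ] F [ 0.5 -1.1 -0. ] op 0.0307 gf 0.0 q [-0.23 -0.25  1.89 -0.    1.5  -0.39]
to go cm [ 0.09 -0.16  8.87]
```

View pics/m1.png

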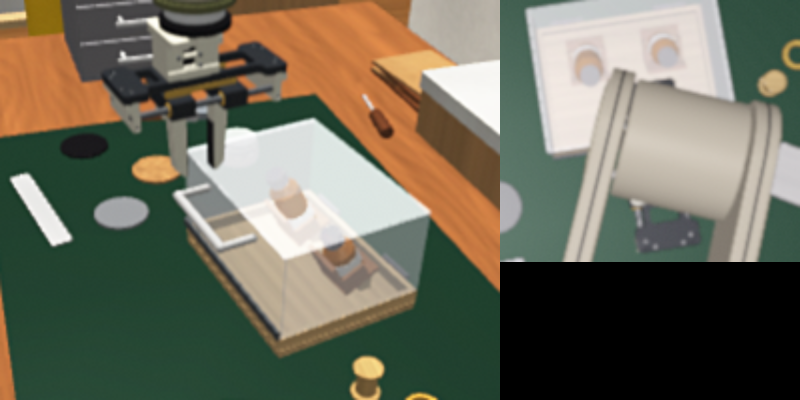

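The side crop shows the two fingers at (180,160) and (215,160), above and straddling the bar, whose middle is near (213,218). Descending.

```bash
python3 -m pendant '[[[0.33,0,0,2.2,0],[0.33,0,0,2.2,0],[0.33,0,0,2.2,0],[0.33,0,0,2.2,0],[0.33,0,0,0,0]]]' 8
python3 -m pendant '[[[0,0,0,0,0],[0,0,0,0,0],[0,0,0,0,0],[0,0,0,0,0],[0,0,0,0,0]]]' 8
python3 where.py .4557 -.0561 .112
```

```text
t: 3.1
tool_pos: [0.4526, -0.0581, 0.1078]
orientation: [-2.045, -2.377, 0.004]
force: [-0.9, -0.8, -1.0]
opening: 0.0305
gripper_force: 0.0
t: 3.6
tool_pos: [0.4566, -0.0582, 0.1122]
orientation: [2.045, 2.381, 0.002]
force: [2.1, -1.3, 6.9]
opening: 0.0116
gripper_force: 8.0
t 3.6 tcp [ 0.4566 -0.0582  0.1122] yhead 8.67 tilt [-0.001  0.003 -1.   ] F [ 2.1 -1.3  6.9] op 0.0116 gf 8.0 q [-0.24 -0.18  1.99 -0.    1.33 -0.39]
to go cm [ 0.22 -0.06  0.02]
```

```bash
python3 -m pendant '[[[0,0,0.55,-1.2,0],[0,0,0.57,-1.17,0],[0,0,1.35,-2.24,0],[0,0,1.57,-2.09,0],[0,0,1.76,-1.93,0],[0,0,0,0,0]]]' 10
python3 -m pendant '[[[0,0,1.96,-1.75,0],[0,0,2.11,-1.54,0],[0,0,2.26,-1.32,0],[0,0,2.38,-1.09,0],[0,0,0,0,0]]]' 10
python3 where.py .4557 -.0561 .112
```

```text
t: 4.2
tool_pos: [0.514, -0.049, 0.2005]
orientation: [2.046, 2.382, 0.001]
force: [-10.0, -1.7, 8.4]
opening: 0.0115
gripper_force: 10.0
t: 4.7
tool_pos: [0.6007, -0.0353, 0.2561]
orientation: [2.045, 2.383, 0.003]
force: [-4.9, 1.1, 9.7]
opening: 0.0114
gripper_force: 10.0
t 4.7 tcp [ 0.6007 -0.0353  0.2561] yhead 8.72 tilt [-0.     0.002 -1.   ] F [-4.9  1.1  9.7] op 0.0114 gf 10.0 q [-0.14  0.12  1.43  0.    1.59 -0.3 ]
to go cm [  0.14 -14.68  14.38]
```

```bash
python3 -m pendant '[[[0,0,2.48,-0.84,0],[0,0,2.55,-0.6,0],[0,0,2.59,-0.33,0],[0,0,2.62,-0.08,0],[0,0,2.61,0.19,0],[0,0,0,0,0]]]' 10
python3 -m pendant '[[[0,0,2.58,0.44,0],[0,0,2.52,0.7,0],[0,0,1.2,0.45,0],[0,0,0,0,0]]]' 10
python3 where.py .8 -.003 .25
python3 -c "
from h import *
snap('side','s2.png')"
```

```text
t: 5.3
tool_pos: [0.7273, -0.0158, 0.2687]
orientation: [-2.045, -2.383, 0.0]
force: [1.1, 0.6, -0.2]
opening: 0.0114
gripper_force: 10.0
t: 5.7
tool_pos: [0.7883, -0.0061, 0.2526]
orientation: [-2.045, -2.383, 0.001]
force: [-0.6, 2.5, -1.0]
opening: 0.0114
gripper_force: 10.0
t 5.7 tcp [ 0.7883 -0.0061  0.2526] yhead 8.73 tilt [ 0.001 -0.002 -1.   ] F [-0.6  2.5 -1. ] op 0.0114 gf 10.01 q [-0.07  0.68  0.74  0.    1.73 -0.23]
to go cm [0.13 1.2  0.26]
```

View pics/s2.png

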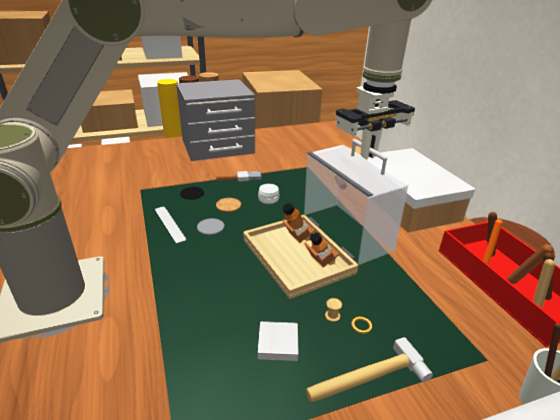

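The side view shows the hood nearly fully open, with the bar at (365,150), and both bottles exposed: the tall one at (293,220) and the short one at (318,245). I release the bar, lift, retreat and roll 90°.

```bash
python3 -m pendant '[[[0.36,0,0,0,0],[0.36,0,0,0,0],[0.36,0,0,0,0],[0.36,0,0,-2,0],[0.36,0,0,-3,0],[0.36,0,-0.5,-4,0],[0.36,0,-2,-2,0],[0.36,0,-3,0,0]]]' 5
python3 -m pendant '[[[1,0,-4,0,0],[1,0,-4,0,0],[1,0,-4,0,0],[1,0,-4,0,0],[1,0,0,0,-8.5],[1,0,0,0,-8.5],[1,0,0,0,-8.5],[1,0,0,0,-8.5]]]' 5
python3 -m pendant '[[[1,0,0,0,-8.5],[1,0,0,0,-8.5],[1,0,0,0,-8.5],[1,0,0,0,-8.5],[1,0,0,0,-8.5],[1,0,0,0,-8.5],[1,0,0,0,-4.9],[1,0,0,0,0]]]' 5
python3 where.py .605 .0248 .0664
python3 -c "
from h import *
c=snap('side','s3.png');a=c['img'][130:330,220:440]
cv2.imwrite('pics/m3.png',cv2.resize(a,None,fx=3,fy=3,interpolation=cv2.INTER_CUBIC)[:, :])"
```

```text
t: 6.55
tool_pos: [0.7346, -0.0158, 0.3692]
orientation: [2.044, 2.378, 0.006]
force: [1.4, -0.2, 0.2]
opening: 0.0336
gripper_force: 0.0
t: 7.35
tool_pos: [0.5748, -0.0398, 0.3654]
orientation: [1.253, 2.88, -0.0]
force: [-0.2, 0.2, 0.2]
opening: 0.0911
gripper_force: 0.0
t: 8.15
tool_pos: [0.5751, -0.0398, 0.3652]
orientation: [-0.236, 3.132, -0.001]
force: [-0.9, -0.3, 0.2]
opening: 0.0927
gripper_force: 0.0
t 8.15 tcp [ 0.5751 -0.0398  0.3652] yhead 98.62 tilt [-0.001 -0.    -1.   ] F [-0.9 -0.3  0.2] op 0.0927 gf 0.0 q [-0.16  0.05  1.31 -0.    1.78 -1.88]
to go cm [-3.91  5.95 29.88]
```

View pics/m3.png

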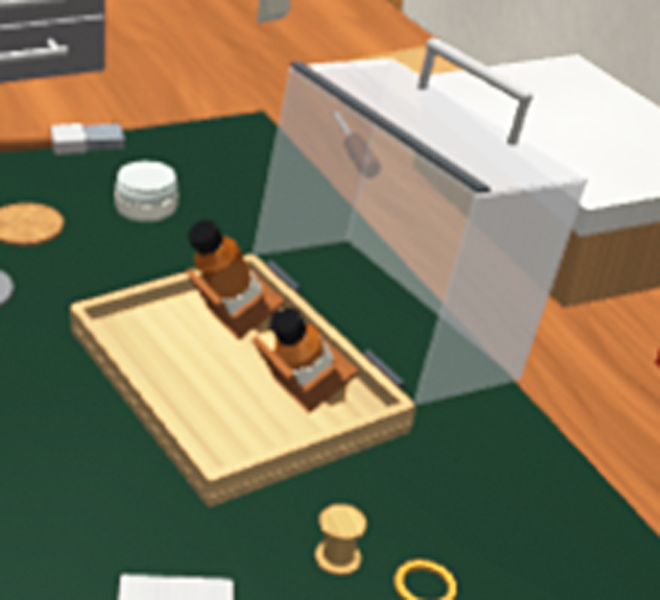

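Hood is fully open. The tall bottle's cap is at crop (206,236), which is image pixel (288.5,208.5). I check that against the model before descending.

```bash
python3 - <<'E'
from h import *
s=load('s3.png');p=[.59609,-.03472,.1511];a=np.radians(28)
def B(L,y=.0575):
    q=(.045-np.sin(a)*L,y,.034+np.cos(a)*L);return np.array([p[0]+np.cos(p[2])*q[0]-np.sin(p[2])*q[1],p[1]+np.sin(p[2])*q[0]+np.cos(p[2])*q[1],q[2]])
for L in (.045,.095,.105): print(L,proj(s,B(L)),B(L))
# local sensitivity px per tray cm
for d in ((.01,0,0),(0,.01,0),(0,0,.01)): print(d,np.subtract(proj(s,B(.095)+d),proj(s,B(.095))))
g=s['img'].astype(int);m=(g.max(2)<55)
n,l,st,ce=cv2.connectedComponentsWithStats(m[195:225,275:330].astype(np.uint8))
print([(st[i],ce[i]+[275,195]) for i in range(1,n) if st[i][4]>15]); print('short',proj(s,B(.065,-.0575)),proj(s,B(.075,-.0575)))
E
python3 -m pendant '[[[1,-2,3,0,0],[1,-1.91,2.95,3,0],[1,0,0,5,0],[1,0,0,4,0],[1,0,0,0,0]]]' 5
```

```text
0.045 (np.float64(295.20721343570494), np.float64(220.67420898799477)) [0.61103654 0.02571847 0.07373264]
0.095 (np.float64(288.4064083754337), np.float64(208.98628553949942)) [0.58783041 0.02218509 0.11788002]
0.105 (np.float64(286.9953437489557), np.float64(206.56099692208915)) [0.58318919 0.02147842 0.1267095 ]
(0.01, 0, 0) [ 3.51619075 -0.58879001]
(0, 0.01, 0) [-1.33374127 -1.90694042]
(0, 0, 0.01) [ 0.15829305 -3.20998472]
[(array([  7,   8,  12,  12, 105], dtype=int32), array([287.88571429, 208.31428571]))]
short (np.float64(315.67930205698656), np.float64(238.88020958522102)) (np.float64(314.35519413641504), np.float64(236.49283944174684))
t: 8.7
tool_pos: [0.6012, 0.0256, 0.2371]
orientation: [0.23, -3.121, -0.002]
force: [-1.3, -0.4, -1.3]
opening: 0.0931
gripper_force: 0.0
```

The model matches the seen cap within 1 px, so I descend around the bottle.

```bash
python3 -m pendant '[[[1,0,0,4,0],[1,0,0,4,0],[1,0,0,2,0],[1,0,0,0,0]]]' 5
python3 where.py .605 .0248 .0664
python3 -m pendant '[[[1,0,0,3,0],[1,0,0,2.5,0],[1,0,0,1.4,0],[1,0,0,0,0],[1,0,0,0,0]]]' 5
python3 where.py .605 .0248 .0664
```

```text
t: 9.1
tool_pos: [0.604, 0.0249, 0.1434]
orientation: [0.231, -3.129, -0.001]
force: [-0.4, 0.6, -0.0]
opening: 0.0931
gripper_force: 0.0
t 9.1 tcp [0.604  0.0249 0.1434] yhead 98.45 tilt [ 0.004  0.001 -1.   ] F [-0.4  0.6 -0. ] op 0.0931 gf 0.0 q [-0.04  0.19  1.56 -0.    1.39 -1.76]
to go cm [-0.13 -0.03  7.7 ]
t: 9.6
tool_pos: [0.6066, 0.025, 0.0779]
orientation: [-0.234, 3.131, -0.0]
force: [0.3, -0.2, -0.0]
opening: 0.0931
gripper_force: 0.0
t 9.6 tcp [0.6066 0.025  0.0779] yhead 98.54 tilt [-0.002 -0.    -1.   ] F [ 0.3 -0.2 -0. ] op 0.0931 gf 0.0 q [-0.04  0.25  1.61 -0.    1.27 -1.76]
to go cm [0.16 0.   1.15]
```

```bash
python3 -m pendant '[[[0.8,0.15,0,1.0,0],[0.6,0,0,0,0],[0.52,0,0,0,0],[0.52,0,0,0,0]]]' 4
python3 -m pendant '[[[0.48,0,0,0,0],[0.45,0,0,0,0],[0.42,0,0,0,0],[0.4,0,0,0,0],[0.4,0,0,0,0]]]' 4
python3 where.py .605 .0248 .0664
```

```text
t: 10.0
tool_pos: [0.604, 0.025, 0.066]
orientation: [-0.235, 3.132, -0.0]
force: [0.1, -0.0, 0.4]
opening: 0.0654
gripper_force: 0.0
t: 10.5
tool_pos: [0.6039, 0.0249, 0.0658]
orientation: [-0.235, 3.133, -0.0]
force: [0.5, -0.8, -0.1]
opening: 0.0418
gripper_force: 4.0
t 10.5 tcp [0.6039 0.0249 0.0658] yhead 98.57 tilt [-0. -0. -1.] F [ 0.5 -0.8 -0.1] op 0.0418 gf 4.0 q [-0.04  0.26  1.63 -0.    1.25 -1.76]
to go cm [-0.11 -0.02 -0.06]
```

```bash
python3 -m pendant '[[[0.38,0,0,-0.4,0],[0.38,0,0,-0.8,0],[0.38,0,0,-1.2,0],[0.38,0,0,-1.6,0],[0.38,0,0,-2,0],[0.38,0,0,-1.5,0],[0.38,0,0,-1,0],[0.38,0,0,0,0]]]' 4
python3 where.py
python3 -c "
from h import *
c=snap('side','s4.png');a=c['img'][110:290,200:420]
cv2.imwrite('pics/m4.png',cv2.resize(a,None,fx=3,fy=3,interpolation=cv2.INTER_CUBIC))"
```

```text
t: 11.3
tool_pos: [0.6052, 0.0249, 0.1533]
orientation: [-0.234, 3.129, -0.001]
force: [-0.8, -0.9, -1.2]
opening: 0.042
gripper_force: 4.0
t 11.3 tcp [0.6052 0.0249 0.1533] yhead 98.57 tilt [-0.004 -0.001 -1.   ] F [-0.8 -0.9 -1.2] op 0.042 gf 4.0 q [-0.04  0.18  1.55 -0.    1.4  -1.76]
```

View pics/m4.png

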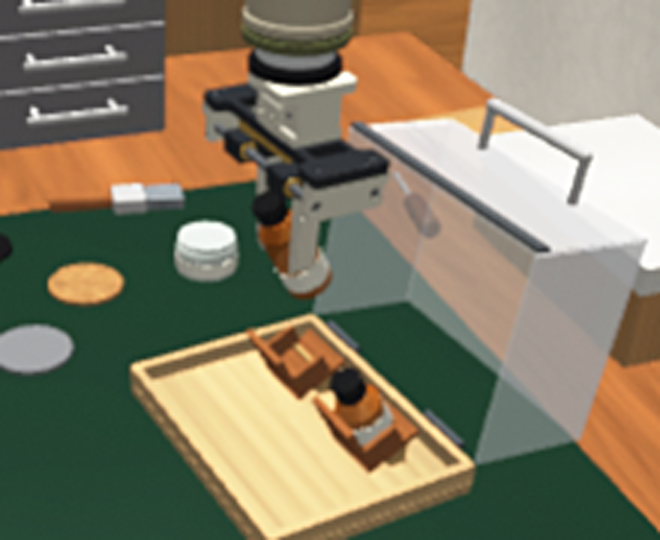

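The tall bottle is held and clear of the cradle, cap at crop (270,208) and foot at (305,285), still leaning about 28°. The short bottle is undisturbed. I carry it to the start point for righting over the coaster, using its low foot edge as the pivot.

```bash
python3 -m pendant '[[[0.38,0.5,1.1,0,0],[0.38,0.9,2,0,0],[0.38,1.2,2.8,0,0],[0.38,1.4,3.2,0,0],[0.38,1.4,3.2,0,0],[0.38,1.4,3.2,0,0],[0.38,1.4,3.2,0,0],[0.38,1.2,2.8,0,0]]]' 4
python3 -m pendant '[[[0.38,1,2.4,0,0],[0.38,0.7,1.5,0,0],[0.38,0.35,0.9,0,0],[0.38,0,0,1.5,0],[0.38,0,0,2.5,0],[0.38,0,0,2,0],[0.38,0,0,1,0],[0.38,0,0,0,0]]]' 4
python3 where.py .4519 .2685 .0483
python3 -c "
from h import *
c=snap('side','s5.png');s=robot.read_state();g=s['tool_pos']+[0,0,.0188]
u=np.array([.9888,.1495,0])
for th in (0,10,20,28,35):
    a=np.radians(th);ax=np.array([0,0,np.cos(a)])-u*np.sin(a);print(th,'cap',proj(c,g+ax*.039),'foot',proj(c,g-ax*.058))
x,y=map(int,proj(c,g));a=c['img'][y-60:y+60,x-80:x+80];print(x-80,y-60)
cv2.imwrite('pics/m5.png',cv2.resize(a,None,fx=5,fy=5,interpolation=cv2.INTER_CUBIC))"
```

```text
t: 12.15
tool_pos: [0.4762, 0.2251, 0.1492]
orientation: [0.235, -3.13, 0.0]
force: [0.6, 0.6, -1.6]
opening: 0.0425
gripper_force: 4.0
t: 12.95
tool_pos: [0.4499, 0.2665, 0.0778]
orientation: [0.233, -3.129, 0.003]
force: [-0.6, 0.3, -1.7]
opening: 0.042
gripper_force: 4.0
t 12.95 tcp [0.4499 0.2665 0.0778] yhead 98.52 tilt [ 0.004 -0.001 -1.   ] F [-0.6  0.3 -1.7] op 0.042 gf 4.0 q [ 0.44  0.04  1.85 -0.    1.26 -1.28]
to go cm [-0.24  0.17  2.95]
0 cap (np.float64(217.12914026510174), np.float64(169.1763616166209)) foot (np.float64(218.79471677507001), np.float64(196.99975993914853))
10 cap (np.float64(215.0118725972756), np.float64(169.78338665435575)) foot (np.float64(221.79335154534846), np.float64(196.0585900162474))
20 cap (np.float64(212.97422318835999), np.float64(170.7295514807252)) foot (np.float64(224.65988715014532), np.float64(194.667661115802))
28 cap (np.float64(211.44598457988215), np.float64(171.71148988306987)) foot (np.float64(226.80496651832073), np.float64(193.25848320843184))
35 cap (np.float64(210.21045968185243), np.float64(172.71806398603226)) foot (np.float64(228.54159208099134), np.float64(191.83094491094818))
137 120
```

View pics/m5.png

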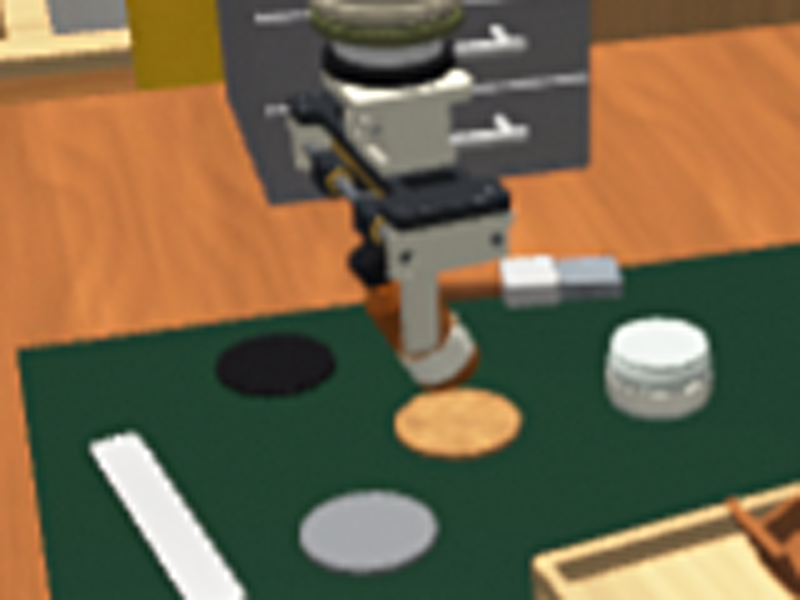

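The crop shows the bottle leaning about 28–30°, cap at (210.6,172.4) and foot at (227,193), just behind the cork coaster in view. I now lower until the foot edge touches.

```bash
python3 -m pendant '[[[0.38,-0.1,0.1,1,0],[0.38,0,0.05,0.8,0],[0.38,0,0,0.3,0],[0.38,0,0,0,0],[0.38,0,0,0,0]]]' 4
python3 where.py .4519 .2685 .0483
python3 -m pendant '[[[0.38,0,0,0.3,0],[0.38,0,0,0.2,0],[0.38,0,0,0,0]]]' 4
python3 where.py .4519 .2685 .0483
```

```text
t: 13.5
tool_pos: [0.4522, 0.2697, 0.0598]
orientation: [-0.235, 3.133, 0.0]
force: [0.4, -0.2, -2.1]
opening: 0.042
gripper_force: 4.0
t 13.5 tcp [0.4522 0.2697 0.0598] yhead 98.57 tilt [-0.  0. -1.] F [ 0.4 -0.2 -2.1] op 0.042 gf 4.0 q [ 0.44  0.07  1.85 -0.    1.22 -1.28]
to go cm [ 0.05 -0.11  1.15]
t: 13.8
tool_pos: [0.4519, 0.2695, 0.0543]
orientation: [0.235, -3.132, 0.0]
force: [-0.6, -0.3, -1.5]
opening: 0.0421
gripper_force: 4.0
t 13.8 tcp [0.4519 0.2695 0.0543] yhead 98.57 tilt [ 0. -0. -1.] F [-0.6 -0.3 -1.5] op 0.0421 gf 4.0 q [ 0.44  0.08  1.86 -0.    1.21 -1.28]
to go cm [ 0.02 -0.1   0.6 ]
```

```bash
python3 -m pendant '[[[0.38,0,-0.1,0.3,0],[0.38,0,0,0.1,0],[0.38,0,0,0,0]]]' 4
python3 -m pendant '[[[0.38,0,0,0.15,0],[0.38,0,0,0,0]]]' 4
python3 -m pendant '[[[0.38,0,0,0.15,0],[0.38,0,0,0,0]]]' 4
python3 where.py .4519 .2685 .0483
```

```text
t: 14.1
tool_pos: [0.4521, 0.2685, 0.0504]
orientation: [0.235, -3.132, 0.0]
force: [-0.5, 0.1, -2.1]
opening: 0.0423
gripper_force: 4.0
t: 14.3
tool_pos: [0.4522, 0.2686, 0.049]
orientation: [0.235, -3.133, 0.0]
force: [0.6, 0.5, -1.8]
opening: 0.0419
gripper_force: 4.0
t: 14.5
tool_pos: [0.4522, 0.2686, 0.0474]
orientation: [0.235, -3.133, 0.0]
force: [-0.5, -0.3, -0.9]
opening: 0.042
gripper_force: 4.0
t 14.5 tcp [0.4522 0.2686 0.0474] yhead 98.57 tilt [ 0. -0. -1.] F [-0.5 -0.3 -0.9] op 0.042 gf 4.0 q [ 0.44  0.09  1.86  0.    1.19 -1.28]
to go cm [ 0.03 -0.   -0.09]
```

```bash
python3 -m pendant '[[[0.38,0,0,0.15,0],[0.38,0,0,0,0]]]' 4
python3 -m pendant '[[[0.38,0,0,0.1,0],[0.38,0,0,0,0]]]' 4
```

```text
t: 14.7
tool_pos: [0.4526, 0.2687, 0.0465]
orientation: [-0.235, 3.132, 0.0]
force: [-0.4, -1.0, 1.8]
opening: 0.0421
gripper_force: 4.0
t: 14.9
tool_pos: [0.4529, 0.2688, 0.0459]
orientation: [-0.235, 3.131, 0.001]
force: [-0.9, -0.7, 4.5]
opening: 0.0419
gripper_force: 4.0
```

```bash
python3 -m pendant '[[[0.38,-0.2,0,-0.03,0],[0.38,-0.3,0,-0.03,0],[0.38,-0.3,0,0,0],[0.38,0,0,0,0]]]' 4
python3 where.py .4813 .273 .0438
python3 - <<'E'
from h import *
c=snap('side','s6.png');s=robot.read_state();g=s['tool_pos']+[0,0,.0188];u=np.array([.9888,.1495,0])
for th in (0,10,20,28):
    a=np.radians(th);ax=np.array([0,0,np.cos(a)])-u*np.sin(a);print(th,'cap',np.round(proj(c,g+ax*.046),1))
b=c['img'][150:200,195:235].astype(int);print('\n'.join(''.join('#' if p.max()<60 and p[1]<=p[2]+12 else ('o' if p[2]>p[0]+60 else '.') for p in r) for r in b))
E
```

```text
t: 15.3
tool_pos: [0.4607, 0.27, 0.0458]
orientation: [-0.234, 3.132, 0.0]
force: [-0.6, 1.1, 2.7]
opening: 0.0419
gripper_force: 4.0
t 15.3 tcp [0.4607 0.27   0.0458] yhead 98.56 tilt [-0.  0. -1.] F [-0.6  1.1  2.7] op 0.0419 gf 4.0 q [ 0.43  0.11  1.84  0.    1.19 -1.29]
to go cm [-2.08 -0.01  0.2 ]
0 cap [220.5 176.2]
10 cap [218.1 177. ]
20 cap [215.7 178.1]
28 cap [214.  179.2]
...###..######..........................
....###########.........................
.....#########..........................
......########..........................
...........###..........................
............###.........................
.............##.....................oooo
..............##....................oooo
..............##....................oooo
...............##...................oooo
.oooo....##.....##..................oooo
ooooo....####....##.................oooo
ooooooooo####..#..##.................ooo
ooooooooo###oo....###............####.oo
ooooooooo##.o....#.###.....###########.o
oooooooooo#......##.###################.
oooooooooo.#.....###..################..
ooooooooooo#....
[... 636 characters left out ...]
...
...................####.................
...................#oooo................
...................ooooooo..............
...................ooooooo..............
####...............ooooooo..............
######.............ooooooo..............
########............oooooo........#.....
########...........#.oooo...............
#########...........#oooo.........o.....
#########.............oooo........o.....
#########............#.ooo........o.....
########...............ooo........o.....
########..............#ooo..............
######..................oo..............
#####...................oo..............
##.......................o.............o
......................................oo
```

```bash
python3 -m pendant '[[[0.38,-0.3,0,0,0],[0.38,-0.3,0,0.02,0],[0.38,-0.3,0,0.03,0],[0.38,0,0,0,0]]]' 4
python3 -m pendant '[[[0.38,-0.3,0,0.06,0],[0.38,-0.3,0,0.07,0],[0.38,0,0,0,0]]]' 4
python3 where.py .4813 .273 .0438
```

```text
t: 15.75
tool_pos: [0.4693, 0.2711, 0.0449]
orientation: [0.234, -3.133, 0.0]
force: [-0.0, 0.3, 0.8]
opening: 0.0422
gripper_force: 4.0
t: 16.05
tool_pos: [0.4752, 0.272, 0.0437]
orientation: [0.234, -3.133, 0.0]
force: [1.1, 0.7, 0.3]
opening: 0.0421
gripper_force: 4.0
t 16.05 tcp [0.4752 0.272  0.0437] yhead 98.56 tilt [ 0. -0. -1.] F [1.1 0.7 0.3] op 0.0421 gf 4.0 q [ 0.43  0.15  1.8   0.    1.19 -1.29]
to go cm [-0.61  0.01 -0.01]
```

```bash
python3 -m pendant '[[[0.38,-0.3,0,0.08,0],[0.38,-0.3,0,0.1,0],[0.38,0,0,0,0],[0.38,0,0,0,0]]]' 4
python3 where.py .4813 .273 .0418
python3 -c "
from h import *
c=snap('side','s7.png');s=robot.read_state();g=s['tool_pos']+[0,0,.0188];u=np.array([.9888,.1495,0])
for th in (0,10,20):
    a=np.radians(th);ax=np.array([0,0,np.cos(a)])-u*np.sin(a);print(th,'cap',proj(c,g+ax*.048),'foot',proj(c,g-ax*.056))
a=c['img'][150:225,180:280];cv2.imwrite('pics/m7.png',cv2.resize(a,None,fx=8,fy=8,interpolation=cv2.INTER_CUBIC))"
```

```text
t: 16.45
tool_pos: [0.4811, 0.2729, 0.042]
orientation: [-0.235, 3.133, -0.0]
force: [0.5, 0.2, -0.2]
opening: 0.0423
gripper_force: 4.0
t 16.45 tcp [0.4811 0.2729 0.042 ] yhead 98.56 tilt [-0. -0. -1.] F [ 0.5  0.2 -0.2] op 0.0423 gf 4.0 q [ 0.42  0.16  1.79 -0.    1.19 -1.3 ]
to go cm [-0.02  0.01  0.02]
0 cap (np.float64(226.8855629142319), np.float64(175.43187680571316)) foot (np.float64(228.1995936225286), np.float64(204.23912865731904))
10 cap (np.float64(224.3635571293074), np.float64(176.17740585152285)) foot (np.float64(230.99666259425493), np.float64(203.33337917573968))
20 cap (np.float64(221.92891230487044), np.float64(177.32684608926357)) foot (np.float64(233.67767031526444), np.float64(202.00975586896374))
```

View pics/m7.png

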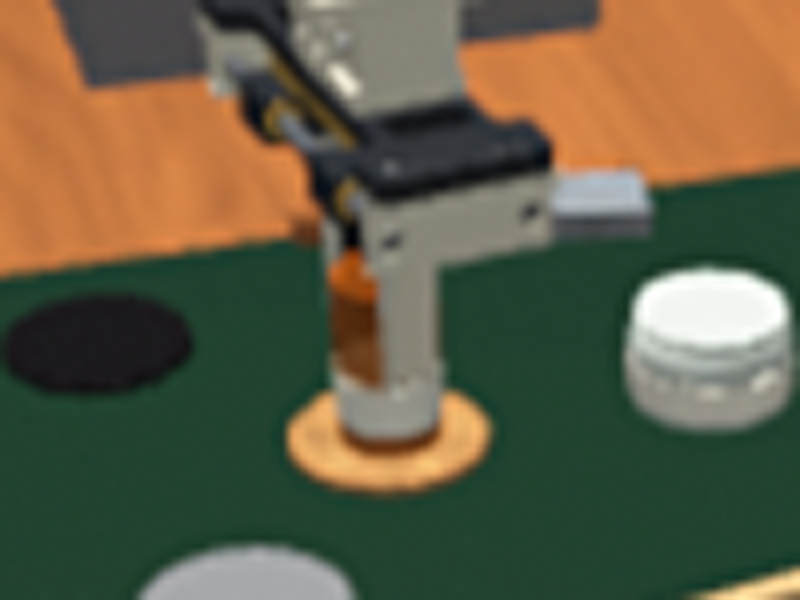

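The bottle is nearly upright and central on the cork, with its foot at (390,430) in the coaster ellipse centred at (390,440). I press it flush and release.

```bash
python3 -m pendant '[[[0.38,-0.15,0,0.05,0],[0.38,-0.1,0,0.05,0],[0.38,0,0,0,0]]]' 4
python3 -m pendant '[[[0.38,0,0,0.07,0],[0.38,0,0,0,0],[0.38,0,0,0,0]]]' 4
```

```text
t: 16.8
tool_pos: [0.4837, 0.2734, 0.0416]
orientation: [-0.235, 3.132, 0.0]
force: [-1.6, -0.7, 4.6]
opening: 0.0422
gripper_force: 4.0
t: 17.1
tool_pos: [0.4838, 0.2734, 0.0409]
orientation: [-0.235, 3.132, 0.0]
force: [-2.4, -1.5, 5.8]
opening: 0.0423
gripper_force: 4.0
```

```bash
python3 -m pendant '[[[0.38,0,0,-0.06,0],[0.38,0,0,0,0],[0.47,0,0,0,0],[0.5,0,0,0,0],[0.6,0,0,0,0],[0.9,0,0,0,0],[1,0,0,0,0],[1,0,0,0,0]]]' 3
python3 -m pendant '[[[1,0,0,-1,0],[1,0,0,-2,0],[1,0,0,-3,0],[1,0,0,-4,0],[1,0,0,-5,0],[1,0,0,-5,0],[1,0,0,-3,0],[1,0,0,0,0]]]'
python3 - <<'E'
from h import *
c=snap('side','s8.png');t=snap('top','t8.png')
print('side cap pred',proj(c,[.4835,.2733,.104]),'foot',proj(c,[.4835,.2733,.006]))
a=cv2.resize(c['img'][140:230,180:280],(500,450),interpolation=cv2.INTER_CUBIC);b=cv2.resize(c['img'][130:310,220:440],(300,245),interpolation=cv2.INTER_CUBIC)
C=np.zeros((450,800,3),np.uint8);C[:,:500]=a;C[:245,500:]=b;cv2.imwrite('pics/m8.png',C)
E
```

```text
t: 17.9
tool_pos: [0.4834, 0.2733, 0.041]
orientation: [0.235, -3.133, 0.0]
force: [0.0, 0.2, 0.6]
opening: 0.0739
gripper_force: 0.0
t: 18.7
tool_pos: [0.4859, 0.2745, 0.2787]
orientation: [-0.234, 3.122, 0.006]
force: [0.4, -0.7, 0.3]
opening: 0.0932
gripper_force: 0.0
side cap pred (np.float64(227.7030143288978), np.float64(176.67083791449147)) foot (np.float64(228.90729240195887), np.float64(203.75645487995808))
```

View pics/m8.png

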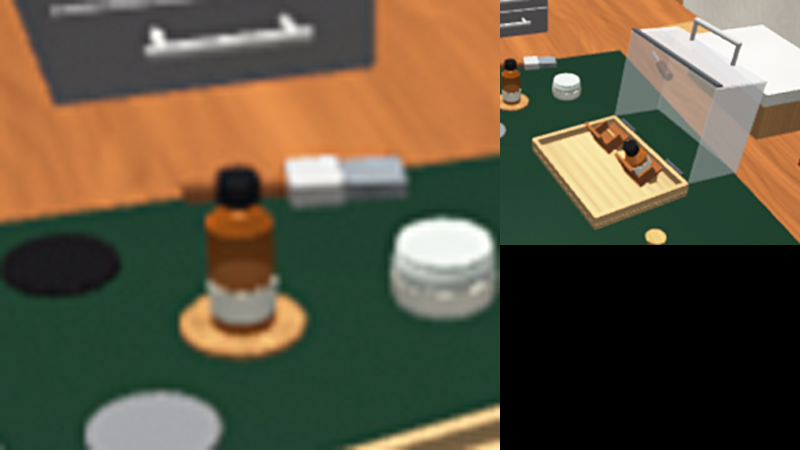

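The bottle stands upright and central on the cork (cap (237,185), foot (242,325)), the hood is open, and the short bottle is in its cradle. Handing in.

```bash
python3 -c "
from plant import robot
print(robot.close_job())"
```

```text
the job is handed in; nothing more can be done
None
```

The job is handed in with no verdict returned; the last picture shows the hood open, the tall bottle upright in the middle of the cork coaster, released, and the short bottle in its cradle (I viewed 11 pictures, one over the limit of 10).

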